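Clamp the glass bar with the cam clamp

TASK

Two hand-cranked cam clamps stand on the glass shop's bench; one has a glass bar lying loose between its open jaws, the other is empty. Turn the crank of the clamp with the bar anticlockwise (seen from above) until its follower rests in the middle of the cam's flat dwell, where the crank arm points straight away from the jaws and the bar is nipped, then let go. Leave the crank of the empty clamp alone.

Things in the scene. Friction and masses are not known exactly. Their poses are not given: they have to be found in the camera images.
- clamp: Cam clamp with the bar, fixed: dark steel plate 260 x 130 x 12 mm. Origin on the bench under the upright camshaft; +x runs from the shaft to the jaws (plate x -90 to 170, y +-65 mm), z up. Jaws, guides and bar lie below 46 mm; shaft and crank arm below 75 mm. Cam and moving jaw (14 mm stroke): shut within 20 degrees of mid-dwell, where the arm lies along -x; farther round it opens again.
- clamp_grip (a point): Centre of this clamp's crank knob: upright wooden handle, 24 mm diameter, 74 to 122 mm above the bench (this point at 98 mm), 75 mm from the shaft axis. Spins freely on its pin, so can be held at constant yaw. The arm starts 54 to 100 degrees anticlockwise of +x; mid-dwell is at 180, stop at 260. Takes 2 to 5 N to turn and stays where left.
- bar_center (a point): Centre of the loose opaque dark blue glass bar, 16 x 150 x 16 mm (its x, y, z), about 90 g. It lies on the plate (centre 20 mm above the bench) between the open jaws, its length along the clamp's y. The moving jaw pushes it against the fixed jaw; clamped, its centre is at x = 126 mm of the clamp.
- idle_grip (a point): Centre of the crank knob of the other clamp, which is the same in every way but has no bar between its jaws. It is not to be turned.
Not all that is in view belongs to the job. What is meant by the part that bears bar_center is not turquoise, and is the larger of those in its own colour.

How it is judged (in metres and radians):
At the end, for the whole second after the job is handed in: The loaded clamp's crank arm points straight away from the jaws within 20 degrees; the bar lies on the base plate between the jaws, within 3.5 mm of its clamped place across them and 30 mm of the middle along them; the empty clamp's knob is within 20 mm of its start (x of clamp_grip in the frame of clamp below -0.0705 m and x of bar_center in the frame of clamp between 0.1225 and 0.1295 m and y of bar_center in the frame of clamp between -0.03 and 0.03 m and height (world z) of bar_center below 0.025 m and distance of idle_grip from where it was at the start of the episode below 0.02 m); the robot touches nothing.
It fails at once if the empty clamp's crank is turned (knob moved more than 20 mm) (distance of idle_grip from where it was at the start of the episode above 0.02 m).
It also fails if it takes over 38 s, if anything falls off the work surface, if the arm or the gripper's body presses on something with over 40 N, if the wrist force passes 120 N, or if a joint passes its speed limit or range.

ROBOT

A 7-joint arm with a two-finger parallel gripper is mounted at the origin on the work surface. World frame = base frame: x ahead of the robot, y to its left, z up, the work surface at z = 0. Lengths are in m, angles in degrees, forces in N, time in s.
With the tool pointing down it reaches from about 0.4 to 0.9 m from the base axis. Payload 5.6 kg.
Tool frame: the origin (TCP) lies at the very end of the fingers, on their centre line; the grasp point (between the pads) lies 19 mm behind it; x points along the fingers, y is the direction in which the jaws open and shut, and the axes are right-handed (so a half turn about x gives the same grasp; the last joint's range is limited). The gripper opens to 92 mm and grips with 3 to 60 N. Pads are 20 mm wide; open, the fingers measure 128 mm over their backs; the gripper's body (75 mm by 189 mm) begins 69 mm behind the grasp point.
Start: joints at [-73.052, 26.786, -0.665, 91.828, 0.344, 61.387, -3.226], TCP at [0.216, 0.613, 0.215] pointing down, gripper open.
Joint ranges: [-144.91, 144.91], [-17.63, 115.5], [-89.93, 88.59], [15.96, 139.68], [-74.01, 254.01], [8.47, 105.57], [-167.45, 167.45]. Speed limits (degrees/s): [147.25, 147.25, 180, 180, 180, 180, 180].

INTERFACE

Orientations are given as a 3x3 rotation matrix whose columns are the frame's x, y, z axes.
In Python, from workcell import arm gives the robot as it stands.
- The arm moves only by the tool apply_moves, never from a script. Its argument "series" is one flat list of numbers, 5 for each row, row after row: the finger opening in m, from 0 to 0.0919, then the shift along the tool's x, y, z in m, then the turn about the tool's x in degrees. In form: [hand, x, y, z, yaw, hand, x, y, z, yaw, ...]. A call has 1 to 10 rows; each row shifts and turns the commanded pose from where the row before left it, along the tool's axes as they then stand; what a row does not reach is not made up. A row lasts 1/12 s, in which the tool goes at most 41.7 mm and 7.16 degrees, less where a joint would pass 70% of its speed; a pose out of reach is approached as far as the arm can. A call with a gripper value outside its range is refused whole. The fingers move at their own pace and stop on an object; "grip_force" is the grip in N (left out, the last holds). Time passes only in rows, so rows that do not move let the fingers close. It gives the time, the measured TCP pose, the force and the opening at its end, in the units of the state.
- arm.sense(): the state, without advancing time (a new reading comes with each control period).
- arm.snapshot(name): name is "scene" or "side" or "wrist"; returns the picture (400x640x3 uint8, red, green, blue); there is no depth.
- arm.camera_params(name): a dict with "camera_matrix" (3x3 intrinsics, pixels), "pose" (4x4, takes a point from camera to world coordinates). Camera axes: x right, y down, z forward; pixel columns grow to the right and rows downward; lengths in m; the calibration is good to about 2 mm. The wrist camera is an equidistant fisheye: a pixel r from the principal point sees the ray r / f radians off the axis. A picture is of the moment at which its call begins: read the wrist's pose just before it. camera_params takes no time and is no camera call; for the wrist camera it gives the pose at the moment of the call.
- arm.hand_in(): hands the job in, once; it reports no verdict.
Trained networks look in the newest picture that a camera, given by its name, has taken for a name from the list of things; names that differ only in an ending like _2 or _b are one class to them, and where a whole thing is asked for, a point or a joint stands for the part that bears it (a point fixed in the world has none). Each returns a list of dicts, best first, with "confidence" (0 to 1); they miss things now and then, are a little off and sometimes report something else, mostly with a low value. They report only what shows in the picture. A call takes as long as a camera call. They do not tell look-alikes from the thing itself.
- arm.spot_in(camera, target): "bbox" ([left, top, width, height] in pixels, round what is visible of it).
The state is a dict: "time": time; "joints": joint angles; "joint_vel": joint speeds; "tau": joint torques, N m; "position": TCP position; "tool_rot": TCP orientation; "force": force on the tool from outside, world axes, zero at the start; "torque": the same for the moment, N m; "opening": finger opening in m.
Only numpy, scipy, OpenCV 4.12 (cv2) and the standard library are available. Lean on these libraries where they do the work, as an engineer would, in place of code of your own. Each camera call takes 0.05 s, during which the arm holds its last target.

## Working session

There is one attempt and no reset: what is moved stays moved. The work goes in short steps, Python scripts to look and compute and a tool call to move; the robot and the scene stay as the last step left them, time stands still between calls to the robot, and variables do not carry over. Pictures are saved under pics/ and viewed, and the job is handed in when it is done.

Besides the shell and the picture viewer there is one more tool, called after "Call:" by a JSON object that holds its "name" and its "arguments", one argument or row to a line. apply_moves: Moves the arm, as the interface text tells. Its arguments: {"type":"object","properties":{"series":{"type":"array","items":{"type":"number"}},"grip_force":{"type":"number"}},"required":["series"]}

```bash
mkdir -p pics
python3 - <<'E'
from workcell import arm
import cv2
s=arm.sense();print(s)
for n in ["scene","side"]:
    im=arm.snapshot(n);cv2.imwrite(f"pics/{n}0.png",im[:,:,::-1]);p=arm.camera_params(n);print(n,p)
    for t in ["clamp","clamp_grip","bar_center","idle_grip"]:
        print(t,[(d["confidence"],d["bbox"]) for d in arm.spot_in(n,t)])
E
```

```text
{'time': 0.0, 'joints': array([-73.05305948,  26.83540176,  -0.66496103,  91.88044612,
         0.34497865,  61.38533577,  -3.22453211]), 'joint_vel': array([-0.08764542, -0.00167372,  0.01313277,  0.01641999, -0.07805366,
       -0.01525636,  0.02611546]), 'tau': array([ 2.50872299e-04, -5.20565379e+01, -1.27051387e-02, -2.43741596e+01,
       -5.67372143e-02,  1.71290513e-02,  1.51820973e-04]), 'position': array([0.21589807, 0.61248863, 0.21365055]), 'tool_rot': array([[-4.42802702e-04,  3.32364517e-01,  9.43150906e-01],
       [-1.67427351e-03,  9.43149430e-01, -3.32364783e-01],
       [-9.99998500e-01, -1.72626461e-03,  1.38839992e-04]]), 'force': array([-1.18904671,  0.35640927,  0.26438382]), 'torque': array([-0.02959758,  0.04172617,  0.00848534]), 'opening': 0.09182567008620142}
scene {'camera_matrix': array([[402.0768036 ,   0.        , 328.20864339],
       [  0.        , 402.0768036 , 203.27021353],
       [  0.        ,   0.        ,   1.        ]]), 'pose': array([[-0.46720248,  0.63558262, -0.61461905,  1.21270117],
       [ 0.88392036,  0.31991245, -0.3410877 ,  0.2897
[... 344 characters left out ...]
e_grip [(0.49, [464.0, 189.8, 15.7, 23.5]), (0.34, [258.8, 191.0, 53.1, 16.7])]
side {'camera_matrix': array([[477.48499286,   0.        , 316.85587011],
       [  0.        , 477.48499286, 204.80726065],
       [  0.        ,   0.        ,   1.        ]]), 'pose': array([[ 0.88994403, -0.2771814 ,  0.36217413,  0.21756251],
       [-0.45603937, -0.550004  ,  0.69965969, -0.82863846],
       [ 0.00526456, -0.78782363, -0.61587841,  0.80893209],
       [ 0.        ,  0.        ,  0.        ,  1.        ]])}
clamp [(0.59, [252.4, 228.6, 127.0, 100.0])]
clamp_grip [(0.61, [286.7, 229.3, 8.0, 20.1])]
bar_center [(0.87, [411.8, 264.0, 63.7, 38.7]), (0.81, [352.2, 320.9, 55.1, 27.7])]
idle_grip []
```

View pics/scene0.png

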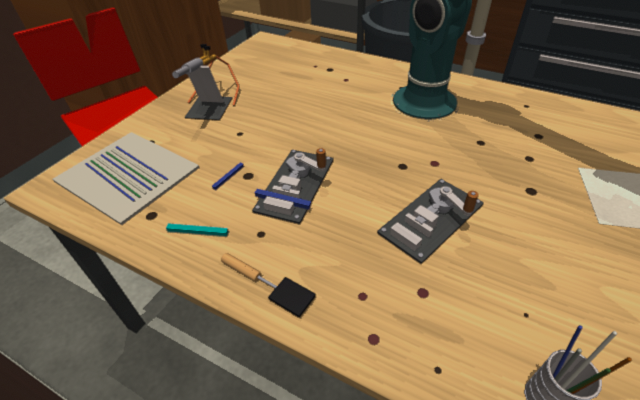

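View pics/side0.png

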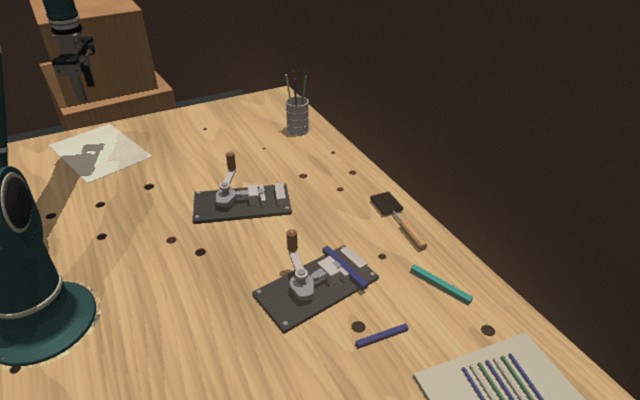

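The blue bar at scene (283,199) / side (345,267) lies in a clamp's jaws. The other blue one at scene (228,176) is smaller and loose on the bench, and the one at (197,229) is turquoise. So the loaded clamp is the one at scene (293,185), and the clamp at (430,220) is the empty one. I'll confirm this in a crop.

Run:
```python
import cv2,numpy as np
a=cv2.imread("pics/scene0.png")[135:235,200:340];b=cv2.imread("pics/side0.png")[215:355,240:420]
cv2.imwrite("pics/c1.png",cv2.resize(a,None,fx=5.5,fy=5.5,interpolation=cv2.INTER_CUBIC))
cv2.imwrite("pics/c2.png",cv2.resize(b,None,fx=4,fy=4,interpolation=cv2.INTER_CUBIC))
```

```text
(no output)
```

View pics/c1.png

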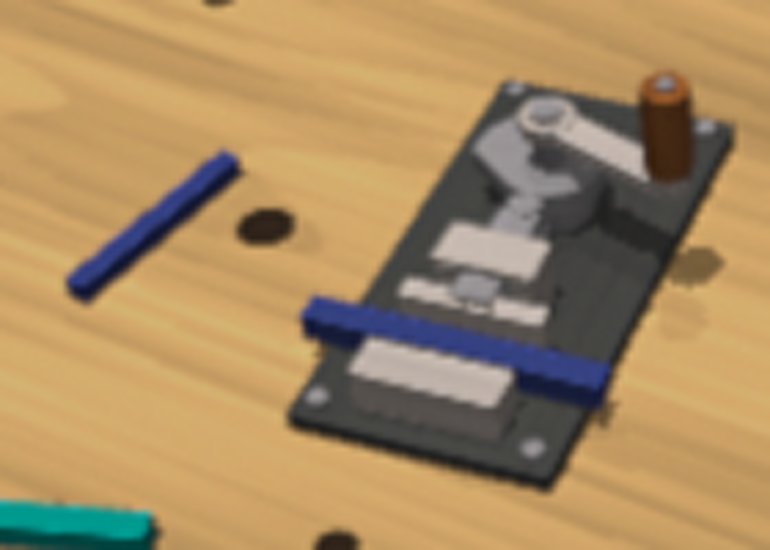

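View pics/c2.png

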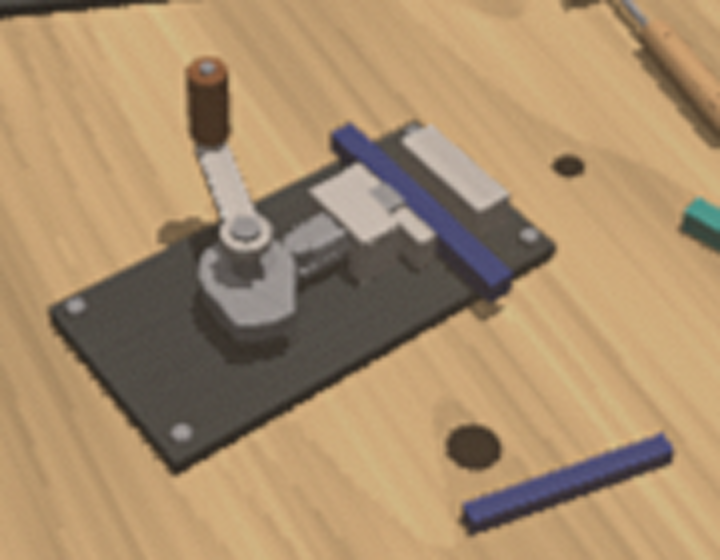

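The crop confirms it: the larger blue bar lies across the jaws, and the smaller one is off the clamp. Next I fit the clamp pose.

```bash
cat > h.py <<'E'
import numpy as np
from workcell import arm
def ray(n,u,v,z):
    p=arm.camera_params(n);K=p["camera_matrix"];T=p["pose"]
    d=T[:3,:3]@np.linalg.inv(K)@[u,v,1];o=T[:3,3];return o+d*(z-o[2])/d[2]
def proj(n,P):
    p=arm.camera_params(n);T=p["pose"];q=T[:3,:3].T@(np.asarray(P)-T[:3,3]);q=p["camera_matrix"]@q;return q[:2]/q[2]
E
python3 - <<'E'
from h import *
from scipy.optimize import least_squares
C=[(-.09,65e-3),(-.09,-65e-3),(.17,65e-3),(.17,-65e-3)]
S={"scene":[(292.2,149.5),(333.6,158.3),(253.1,209.9),(300,222.6)],"side":[(284.25,331.3),(253,293),(378.25,276.8),(343.8,246.3)]}
for n in S: print(n,[ray(n,*p,.012).round(3) for p in S[n]])
K={"scene":(320.9,149.9),"side":(291.75,232)}
for n in K: print("knob",ray(n,*K[n],.122).round(4))
obs=[(n,c,p) for n in S for c,p in zip(C,S[n])]
def W(q,x,y,z):
    c,s=np.cos(q[2]),np.sin(q[2]);return [q[0]+c*x-s*y,q[1]+s*x+c*y,z]
def f(q):
    r=[proj(n,W(q,*c,.012))-p for n,c,p in obs]
    r+=[proj(n,W(q,.075*np.cos(q[3]),.075*np.sin(q[3]),.122))-K[n] for n in K]
    return np.ravel(r)
c=sum(ray("scene",*p,.012) for p in S["scene"])/4
best=min((least_squares(f,[c[0]-.03,c[1],a,b]) for a in(0,.6,1.2) for b in(-1.5,1.5)),key=lambda r:r.cost)
q=best.x;print(q,np.rad2deg(q[2:]),f(q).reshape(-1,2).round(1).tolist())
for a in np.rad2deg(q[3]),180: 
    a=np.deg2rad(a);print("knob",np.round(W(q,.075*np.cos(a),.075*np.sin(a),.098),4))
np.save("q.npy",q)
# idle
for n,p in(("scene",(472,193)),("side",(230.5,154))): print("idle knob",ray(n,*p,.122).round(3))
E
```

```text
scene [array([ 0.442, -0.253,  0.012]), array([ 0.424, -0.126,  0.012]), array([ 0.694, -0.213,  0.012]), array([ 0.678, -0.086,  0.012])]
side [array([ 0.438, -0.263,  0.012]), array([ 0.418, -0.139,  0.012]), array([ 0.69 , -0.223,  0.012]), array([ 0.67 , -0.099,  0.012])]
knob [ 0.5289 -0.106   0.122 ]
knob [ 0.5289 -0.1092  0.122 ]Traceback (most recent call last):
  File "<stdin>", line 16, in <module>
  File "<stdin>", line 16, in <genexpr>
    return func(*args, **kwargs)
    result = trf(vector_fun.fun, vector_fun.jac, x0, f0, J0, lb, ub, ftol, xtol,
                 gtol, max_nfev, x_scale, loss_function, tr_solver,
                 tr_options.copy(), verbose, callback=callback_wrapped)
    return trf_no_bounds(
        fun, jac, x0, f0, J0, ftol, xtol, gtol, max_nfev, x_scale,
        loss_function, tr_solver, tr_options, verbose, callback=callback)
    J = jac(x)
    self._update_jac()
    ~~~~~~~~~~~~~~~~^^
    self.J = self.jac_wrapped(xp_copy(self.x), f0=self.f)
             ~~~~~~~~~~~~~~~~^^^^^^^^^^^^^^^^^^^^^^^^^^^^
    J, dct = approx_derivative(
             ~~~~~
[... 355 characters left out ...]
^^^^^^^^^^^^^^^^
                             mf)
                             ^^^
    df = [f_eval - f0 for f_eval in f_evals]
                                    ^^^^^^^
    f = np.atleast_1d(self.fun(x, *self.args, **self.kwargs))
                      ~~~~~~~~^^^^^^^^^^^^^^^^^^^^^^^^^^^^^^
    return np.atleast_1d(self.fun(x))
                         ~~~~~~~~^^^
    return self.f(x, *self.args, **self.kwargs)
           ~~~~~~^^^^^^^^^^^^^^^^^^^^^^^^^^^^^^
  File "<stdin>", line 12, in f
  File "h.py", line 7, in proj
    p=arm.camera_params(n);T=p["pose"];q=T[:3,:3].T@(np.asarray(P)-T[:3,3]);q=p["camera_matrix"]@q;return q[:2]/q[2]
ValueError: time passes only in moves, steps and waits
```

```bash
cat > h.py <<'E'
import numpy as np
from workcell import arm
_c={}
def cp(n):
    if n not in _c: _c[n]=arm.camera_params(n)
    return _c[n]
def ray(n,u,v,z):
    p=cp(n);K=p["camera_matrix"];T=p["pose"]
    d=T[:3,:3]@np.linalg.inv(K)@[u,v,1];o=T[:3,3];return o+d*(z-o[2])/d[2]
def proj(n,P):
    p=cp(n);T=p["pose"];q=T[:3,:3].T@(np.asarray(P)-T[:3,3]);q=p["camera_matrix"]@q;return q[:2]/q[2]
def W(q,x,y,z):
    c,s=np.cos(q[2]),np.sin(q[2]);return [q[0]+c*x-s*y,q[1]+s*x+c*y,z]
E
python3 - <<'E'
from h import *
import cv2
from scipy.optimize import least_squares
C=[(-.09,-65e-3),(-.09,65e-3),(.17,-65e-3),(.17,65e-3)]
S={"scene":[(292.2,149.5),(333.6,158.3),(253.1,209.9),(300,222.6)],"side":[(284.25,331.3),(253,293),(378.25,276.8),(343.8,246.3)]}
K={"scene":(320.9,149.9),"side":(291.75,232)}
obs=[(n,c,p) for n in S for c,p in zip(C,S[n])]
def f(q):
    r=[proj(n,W(q,*c,.012))-p for n,c,p in obs]
    r+=[proj(n,W(q,.075*np.cos(q[3]),.075*np.sin(q[3]),.122))-K[n] for n in K]
    return np.ravel(r)
b=least_squares(f,[.52,-.18,.15,1.5],loss="soft_l1")
q=b.x;print(q,np.rad2deg(q[2:]),f(q).reshape(-1,2).round(1).tolist())
for a in q[3],np.pi: print("knob",np.round(W(q,.075*np.cos(a),.075*np.sin(a),.098),4))
np.save("q.npy",q)
for n,p in(("scene",(472,193)),("side",(230.5,154))): print("idle knob",ray(n,*p,.122).round(3))
for n in S:
    im=cv2.imread(f"pics/{n}0.png")
    im=cv2.resize(im,None,fx=4,fy=4,interpolation=cv2.INTER_CUBIC)
    pts=[W(q,*c,.012) for c in C]+[W(q,0,0,.075),W(q,.075*np.cos(q[3]),.075*np.sin(q[3]),.122),W(q,-.075,0,.122)]
    for P in pts: cv2.circle(im,tuple(int(v*4+2) for v in proj(n,P)),4,(0,255,0),1)
    u,v=(proj(n,q[:2].tolist()+[.03])*4).astype(int);cv2.imwrite(f"pics/fit_{n}.png",im[v-280:v+300,u-300:u+400])
E
```

```text
[ 0.51675536 -0.18148304  0.16267325  1.24445932] [ 9.3204905  71.30226676] [[-1.5, -1.2], [-0.7, -1.8], [-1.9, -0.4], [-0.4, -1.5], [-0.3, -1.3], [-1.6, -2.2], [0.9, -2.1], [-0.5, -2.8], [-0.5, -0.2], [-0.3, -0.5]]
knob [ 0.529  -0.1075  0.098 ]
knob [ 0.4427 -0.1936  0.098 ]
idle knob [0.516 0.261 0.122]
idle knob [0.515 0.255 0.122]
```

View pics/fit_scene.png

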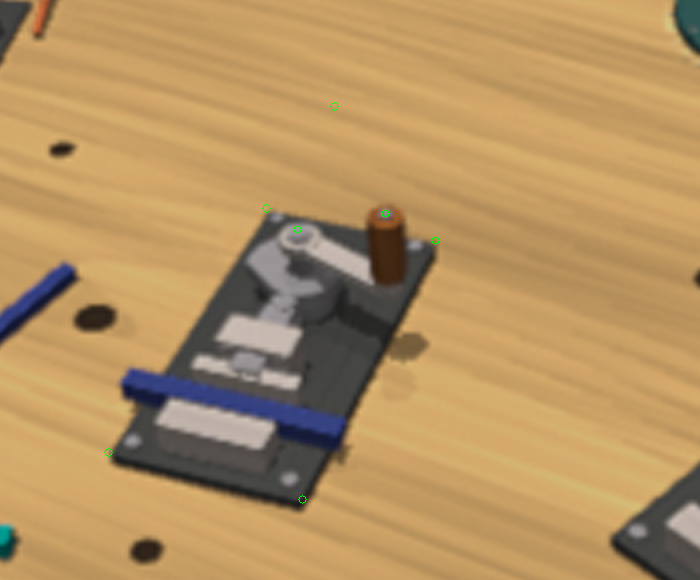

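View pics/fit_side.png

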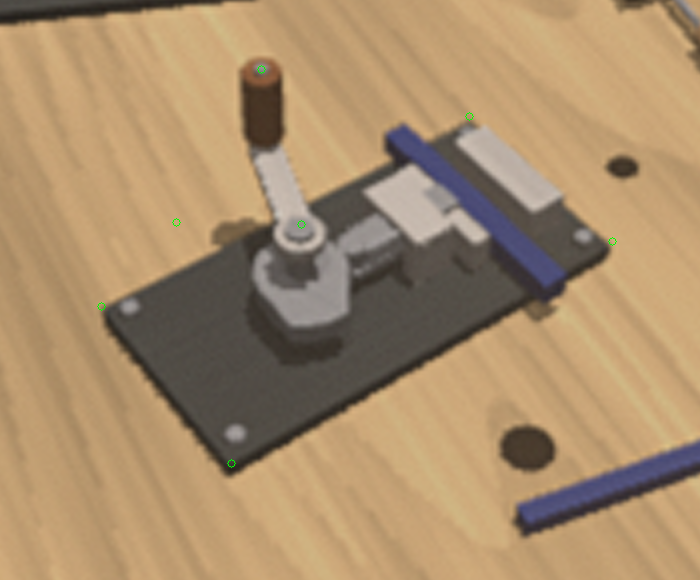

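The fit agrees in both views. The clamp is at about (0.517, -0.181) with yaw 9°, its knob at (0.529, -0.107) with the arm at about 71°, and the idle knob at (0.515, 0.258). I travel at the present height, 90 mm above all the knobs.

Call:
{"name": "apply_moves", "arguments": {
  "series": [0.0919, 0, -0.024, 0.0222, 0, 0.0919, 0, -0.024, 0.0222, 0, 0.0919, 0, -0.024, 0.0222, 0, 0.0919, 0, -0.024, 0.0222, 0, 0.0919, 0, -0.024, 0.0222, 0, 0.0919, 0, -0.024, 0.0222, 0, 0.0919, 0, -0.024, 0.0222, 0, 0.0919, 0, -0.024, 0.0222, 0, 0.0919, 0, -0.024, 0.0222, 0, 0.0919, 0, -0.024, 0.0222, 0]
}}

```text
time: 1.33
position: [0.3461, 0.3115, 0.2149]
tool_rot: [[0.001, 0.332, 0.943], [0.001, 0.943, -0.332], [-1.0, 0.001, 0.0]]
force: [0.1, 0.2, -0.2]
opening: 0.0915
```

Call:
{"name": "apply_moves", "arguments": {
  "series": [0.0919, 0, -0.024, 0.0222, 0, 0.0919, 0, -0.024, 0.0222, 0, 0.0919, 0, -0.024, 0.0222, 0, 0.0919, 0, -0.024, 0.0222, 0, 0.0919, 0, -0.024, 0.0222, 0, 0.0919, 0, -0.024, 0.0222, 0, 0.0919, 0, -0.024, 0.0222, 0, 0.0919, 0, -0.024, 0.0222, 0, 0.0919, 0, -0.024, 0.0222, 0, 0.0919, 0, -0.024, 0.0222, 0]
}}

```text
time: 2.17
position: [0.4758, 0.0112, 0.215]
tool_rot: [[0.001, 0.332, 0.943], [0.0, 0.943, -0.332], [-1.0, 0.001, 0.001]]
force: [0.9, 1.0, -0.4]
opening: 0.0922
```

Call:
{"name": "apply_moves", "arguments": {
  "series": [0.0919, 0, -0.024, 0.0222, 0, 0.0919, 0, -0.024, 0.0222, 0, 0.0919, 0, -0.024, 0.0222, 0, 0.0919, 0, -0.024, 0.0222, 0, 0.0919, 0, 0, 0, 6.7, 0.0919, 0, 0, 0, 6.7, 0.0919, 0, 0, 0, 6.7, 0.0919, 0, 0, 0, 6.7, 0.0919, 0, 0, 0, 6.7, 0.0919, 0, 0, 0, 6.7]
}}

```text
time: 3.0
position: [0.5272, -0.1073, 0.2147]
tool_rot: [[0.0, 0.866, 0.501], [0.0, 0.501, -0.866], [-1.0, 0.0, 0.0]]
force: [0.5, -0.5, -0.6]
opening: 0.0916
```

Call:
{"name": "apply_moves", "arguments": {
  "series": [0.0919, 0, 0, 0, 6.7, 0.0919, 0, 0, 0, 6.7, 0.0919, 0, 0, 0, 6.7, 0.0919, 0, 0, 0, 6.7, 0.0919, 0, 0, 0, 6.7, 0.0919, 0, 0, 0, 6.3, 0.0919, 0, 0, 0, 0, 0.0919, 0, 0, 0, 0]
}}

```text
time: 3.67
position: [0.5272, -0.1071, 0.2147]
tool_rot: [[0.0, 0.987, -0.16], [-0.0, -0.16, -0.987], [-1.0, 0.0, 0.0]]
force: [0.0, 0.3, -0.2]
opening: 0.0917
```

Run:
```python
from workcell import arm
import cv2
s=arm.sense();p=arm.camera_params("wrist")
im=arm.snapshot("wrist");cv2.imwrite("pics/w1.png",im[:,:,::-1]);print(p,s["time"],s["joints"].round(1),s["position"],s["tool_rot"].round(4),s["force"])
for t in ["clamp_grip","bar_center","clamp"]: print(t,[(d["confidence"],d["bbox"]) for d in arm.spot_in("wrist",t)])
```

```text
{'camera_matrix': array([[309.70691629,   0.        , 317.51026057],
       [  0.        , 309.70691629, 197.54959886],
       [  0.        ,   0.        ,   1.        ]]), 'pose': array([[ 9.87075096e-01, -1.53103145e-01, -4.73516802e-02,
         5.40894530e-01],
       [-1.60257667e-01, -9.42106118e-01, -2.94539545e-01,
        -2.39874424e-02],
       [ 4.84623103e-04,  2.98321119e-01, -9.54465439e-01,
         3.84118268e-01],
       [ 0.00000000e+00,  0.00000000e+00,  0.00000000e+00,
         1.00000000e+00]])} 3.6667 [-26.2  18.5  41.9 109.7 -14.6  57.2  12.9] [ 0.5271506  -0.10712203  0.21465705] [[ 1.000e-04  9.871e-01 -1.602e-01]
 [-1.000e-04 -1.602e-01 -9.871e-01]
 [-1.000e+00  1.000e-04  1.000e-04]] [ 0.03256593  0.28081778 -0.20752932]
clamp_grip [(0.78, [307.6, 174.8, 27.8, 40.0])]
bar_center [(0.97, [385.2, 149.2, 35.3, 90.0]), (0.69, [360.0, 309.1, 52.0, 15.1]), (0.68, [493.3, 224.8, 21.7, 57.0])]
clamp [(0.62, [236.4, 146.2, 210.4, 139.6])]
```

View pics/w1.png

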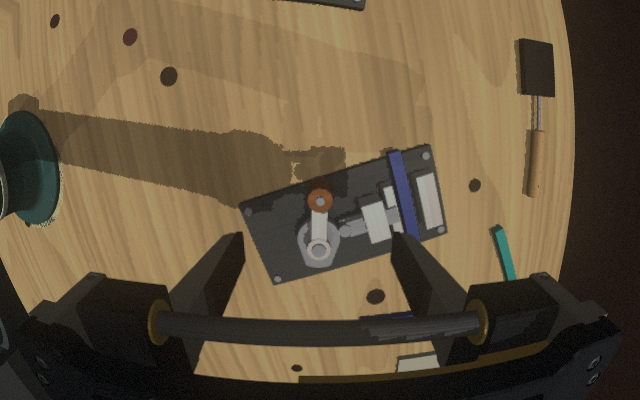

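The wrist view shows the clamp with plate corners at about (239,204), (429,144), (447,233) and (277,285). The knob top is at (320,201) and the shaft top at (319,249). I refine the pose from these.

Run:
```python
from h import *
p=cp("wrist");T=p["pose"];K=p["camera_matrix"]
def wr(u,v,z):
    a=np.array([u-K[0,2],v-K[1,2]])/K[0,0];t=np.hypot(*a);d=np.append(a/t*np.sin(t),np.cos(t));d=T[:3,:3]@d;return (T[:3,3]+d*(z-T[2,3])/d[2])[:2]
q=np.load("q.npy")
px={(-.09,.065):(239,204),(.17,.065):(429,144),(.17,-.065):(447,233),(-.09,-.065):(277,285)}
for c,u in px.items(): print(c,wr(*u,.012).round(4),np.round(W(q,*c,0)[:2],4))
A=np.array([wr(*u,.012) for u in px.values()]);m=A.mean(0)
d=(A[1]-A[0]+A[2]-A[3]);th=np.arctan2(d[1],d[0]);o=m-.04*np.array([np.cos(th),np.sin(th)])
print("origin",o,np.rad2deg(th))
s=wr(319,249,.075);k=wr(320,201,.122);e=k-s
print("shaft",s,"knob",k,"R",np.hypot(*e),"arm world",np.rad2deg(np.arctan2(e[1],e[0])))
e=k-o;print("R from plate",np.hypot(*e),np.rad2deg(np.arctan2(e[1],e[0])))
```

```text
(-0.09, 0.065) [ 0.4206 -0.1311] [ 0.4174 -0.1319]
(0.17, 0.065) [ 0.6723 -0.0921] [ 0.674  -0.0898]
(0.17, -0.065) [ 0.6925 -0.2196] [ 0.695  -0.2181]
(-0.09, -0.065) [ 0.4439 -0.259 ] [ 0.4385 -0.2602]
origin [ 0.51778922 -0.1816141 ] 8.910265401118842
shaft [ 0.51740016 -0.1790534 ] knob [ 0.52951639 -0.10859203] R 0.07149551031339062 arm world 80.24308223037508
R from plate 0.07395775228630537 80.87634055664799
```

Call:
{"name": "apply_moves", "arguments": {
  "series": [0.0919, 0.022, 0.0022, 0, 0, 0.0919, 0.022, 0, 0, 0, 0.0919, 0.022, 0, 0, 0, 0.0919, 0.022, 0, 0, 0, 0.0919, 0.022, 0, 0, 0, 0.0919, 0.021, 0, 0, 0, 0.0919, 0, 0, 0, 0],
  "grip_force": 15
}}

```text
time: 4.45
position: [0.5266, -0.1071, 0.0802]
tool_rot: [[-0.007, 0.987, -0.163], [0.0, -0.163, -0.987], [-1.0, -0.007, 0.001]]
force: [-0.8, 0.8, 1.1]
opening: 0.092
```

Call:
{"name": "apply_moves", "arguments": {
  "series": [0.015, 0, 0, 0, 0, 0.015, 0, 0, 0, 0, 0.015, 0, 0, 0, 0, 0.015, 0, 0, 0, 0, 0.015, 0, 0, 0, 0, 0.015, 0, 0, 0, 0, 0.015, 0, 0, 0, 0, 0.015, 0, 0, 0, 0],
  "grip_force": 15
}}

```text
time: 5.12
position: [0.5294, -0.1076, 0.0838]
tool_rot: [[0.0, 0.987, -0.163], [0.0, -0.163, -0.987], [-1.0, 0.0, -0.0]]
force: [0.3, 0.1, -0.7]
opening: 0.0404
```

Call:
{"name": "apply_moves", "arguments": {
  "series": [0.015, 0, 0, 0, 0, 0.015, 0, 0, 0, 0, 0.015, 0, 0, 0, 0, 0.015, 0, 0, 0, 0, 0.015, 0, 0, 0, 0]
}}

```text
time: 5.53
position: [0.5292, -0.1077, 0.0836]
tool_rot: [[-0.0, 0.987, -0.164], [0.0, -0.164, -0.987], [-1.0, -0.0, -0.0]]
force: [0.3, -0.6, 0.4]
opening: 0.0237
```

The knob is gripped (opening 24 mm). I turn 4° per row.

Call:
{"name": "apply_moves", "arguments": {
  "series": [0.015, 0, -0.00523, 0.00018, -4, 0.015, 0, -0.00523, 0.00018, -4, 0.015, 0, -0.00523, 0.00018, -4, 0.015, 0, -0.00523, 0.00018, -4, 0.015, 0, -0.00523, 0.00018, -4]
}}

```text
time: 5.95
position: [0.504, -0.1076, 0.0836]
tool_rot: [[0.002, 0.982, 0.188], [-0.0, 0.188, -0.982], [-1.0, 0.002, 0.0]]
force: [2.4, 1.3, -2.8]
opening: 0.0237
```

```bash
cat > st.py <<'E'
from workcell import arm
import numpy as np
s=arm.sense();e=s["position"][:2]-[.5175,-.181];y=s["tool_rot"][:,1]
print(s["time"],"R",np.hypot(*e),"arm",np.rad2deg(np.arctan2(e[1],e[0])),"tooly",np.rad2deg(np.arctan2(y[1],y[0])),s["position"].round(4),"F",s["force"].round(1),s["torque"].round(2),s["opening"],s["joints"].round(0))
E
python3 st.py
```

```text
5.95 R 0.07465813061375057 arm 100.42206042768845 tooly 10.810481047291042 [ 0.504  -0.1076  0.0836] F [ 2.4  1.3 -2.8] [ 0.09 -0.48  0.03] 0.023677446415004928 [-16.  27.  31. 118. -21.  40.  38.]
```

It works and the forces stay at a few newtons. I continue.

Call:
{"name": "apply_moves", "arguments": {
  "series": [0.015, 0, -0.00523, 0.00018, -4, 0.015, 0, -0.00523, 0.00018, -4, 0.015, 0, -0.00523, 0.00018, -4, 0.015, 0, -0.00523, 0.00018, -4, 0.015, 0, -0.00523, 0.00018, -4, 0.015, 0, -0.00523, 0.00018, -4, 0.015, 0, -0.00523, 0.00018, -4, 0.015, 0, -0.00523, 0.00018, -4, 0.015, 0, -0.00523, 0.00018, -4, 0.015, 0, -0.00523, 0.00018, -4]
}}

```text
time: 6.78
position: [0.4592, -0.1329, 0.0836]
tool_rot: [[0.0, 0.632, 0.775], [0.001, 0.775, -0.632], [-1.0, 0.001, -0.001]]
force: [0.5, 3.1, -0.5]
opening: 0.0236
```

```bash
python3 st.py
```

```text
6.7833 R 0.07557990429296824 arm 140.43253817932904 tooly 50.83255245041211 [ 0.4592 -0.1329  0.0836] F [ 0.5  3.1 -0.5] [ 0.75 -0.28  0.03] 0.023608524115578 [ -6.  22.  21. 122. -13.  37.  75.]
```

Call:
{"name": "apply_moves", "arguments": {
  "series": [0.015, 0, -0.00523, 0.00018, -4, 0.015, 0, -0.00523, 0.00018, -4, 0.015, 0, -0.00523, 0.00018, -4, 0.015, 0, -0.00523, 0.00018, -4, 0.015, 0, -0.00523, 0.00018, -4, 0.015, 0, -0.00523, 0.00018, -4, 0.015, 0, -0.00523, 0.00018, -4, 0.015, 0, -0.00523, 0.00018, -4, 0.015, 0, -0.00523, 0.00018, -4, 0.015, 0, -0.00523, 0.00018, -4]
}}

```text
time: 7.62
position: [0.4416, -0.1816, 0.0836]
tool_rot: [[-0.001, -0.014, 1.0], [0.001, 1.0, 0.014], [-1.0, 0.001, -0.001]]
force: [0.1, 3.1, 2.0]
opening: 0.0234
```

```bash
python3 st.py
```

```text
7.6167 R 0.0758830793614762 arm -179.55570505279155 tooly 90.80056923737251 [ 0.4416 -0.1816  0.0836] F [0.1 3.1 2. ] [0.72 0.12 0.  ] 0.02344290594931278 [  8.  22.  12. 122.  -7.  37. 116.]
```

Call:
{"name": "apply_moves", "arguments": {
  "series": [0.015, 0, -0.00523, 0.00018, -4, 0.015, 0, -0.00523, 0.00018, -4, 0.015, 0, 0, 0, 0, 0.015, 0, 0, 0, 0]
}}

```text
time: 7.95
position: [0.4426, -0.1933, 0.0836]
tool_rot: [[-0.0, -0.147, 0.989], [-0.0, 0.989, 0.147], [-1.0, -0.0, -0.0]]
force: [-1.2, -1.5, 1.2]
opening: 0.0237
```

```bash
python3 st.py
python3 - <<'E'
from workcell import arm
import cv2
for n in["side","wrist"]: cv2.imwrite(f"pics/{n}2.png",arm.snapshot(n)[:,:,::-1])
E
```

```text
7.95 R 0.07591228282403244 arm -170.68518783886546 tooly 98.42740512566054 [ 0.4426 -0.1933  0.0836] F [-1.2 -1.5  1.2] [-0.15  0.2   0.04] 0.023708507439392706 [ 11.  22.  10. 121.  -6.  37. 124.]
```

View pics/wrist2.png

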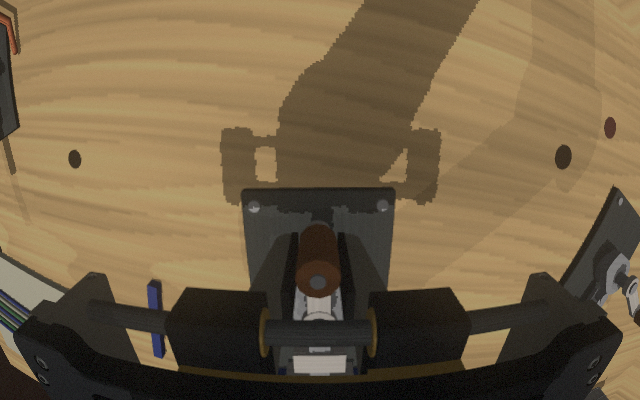

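View pics/side2.png

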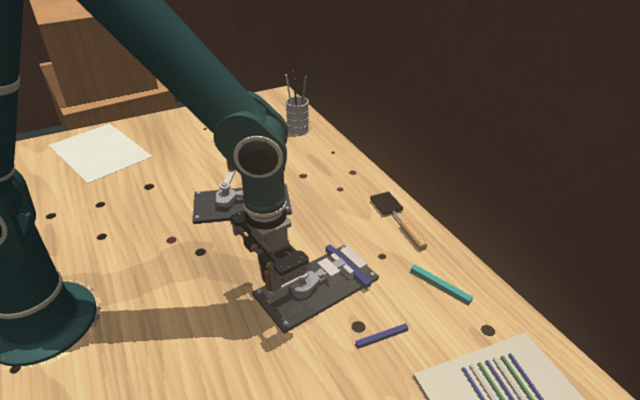

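The arm angle is 189.3° against a goal of about 189.1°. The wrist view shows the arm at (318,300) in line with the plate, and the bar looks nipped. I release and lift.

Call:
{"name": "apply_moves", "arguments": {
  "series": [0.07, 0, 0, 0, 0, 0.07, 0, 0, 0, 0, 0.07, 0, 0, 0, 0, 0.07, 0, 0, 0, 0, 0.07, 0, 0, 0, 0, 0.07, 0, 0, 0, 0, 0.07, 0, 0, 0, 0, 0.07, 0, 0, 0, 0]
}}

```text
time: 8.72
position: [0.4429, -0.1928, 0.0836]
tool_rot: [[0.0, -0.149, 0.989], [0.0, 0.989, 0.149], [-1.0, -0.0, 0.0]]
force: [-0.0, -0.0, -0.6]
opening: 0.07
```

Call:
{"name": "apply_moves", "arguments": {
  "series": [0.07, -0.015, 0, 0, 0, 0.07, -0.02, 0, 0, 0, 0.07, -0.025, 0, 0, 0, 0.07, -0.025, 0, 0, 0, 0.07, -0.025, 0, 0, 0, 0.07, -0.025, 0, 0, 0, 0.07, -0.02, 0, 0, 0, 0.07, -0.015, 0, 0, 0, 0.07, 0, 0, 0, 0]
}}

```text
time: 9.47
position: [0.4445, -0.1935, 0.2567]
tool_rot: [[0.006, -0.149, 0.989], [-0.002, 0.989, 0.149], [-1.0, -0.002, 0.006]]
force: [0.5, -0.1, -1.2]
opening: 0.07
```

```bash
python3 st.py
python3 - <<'E'
from h import *
import cv2
im={}
for n in["side","scene","wrist"]: im[n]=arm.snapshot(n)[:,:,::-1].copy();cv2.imwrite(f"pics/{n}3.png",im[n])
p=arm.camera_params("wrist");np.savez("w3.npz",T=p["pose"])
cv2.imwrite("pics/c3.png",cv2.resize(im["side"][215:355,240:420],None,fx=4,fy=4,interpolation=cv2.INTER_CUBIC))
cv2.imwrite("pics/c4.png",cv2.resize(im["scene"][135:235,200:340],None,fx=5.5,fy=5.5,interpolation=cv2.INTER_CUBIC))
E
```

```text
9.4667 R 0.07402549525344299 arm -170.29868564458445 tooly 98.57331427458647 [ 0.4445 -0.1935  0.2567] F [ 0.5 -0.1 -1.2] [ 0.   -0.01 -0.01] 0.07004382534892895 [  9.   8.  12. 113.  -2.  60. 120.]
```

View pics/c3.png

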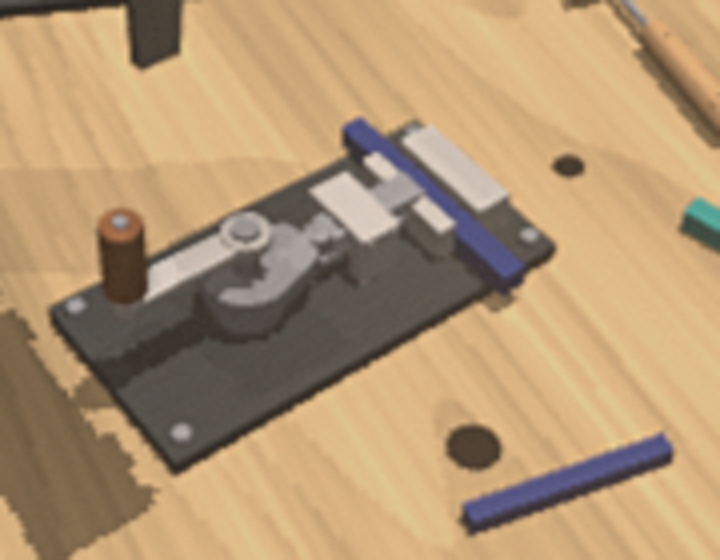

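View pics/c4.png

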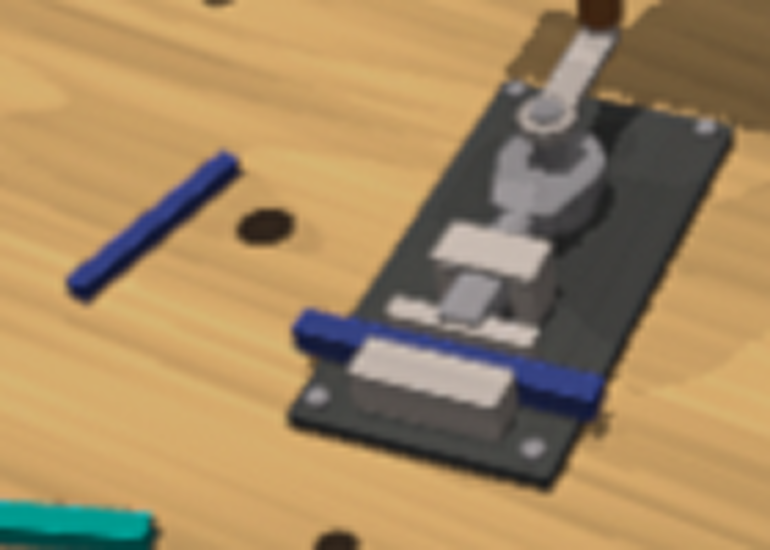

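View pics/wrist3.png

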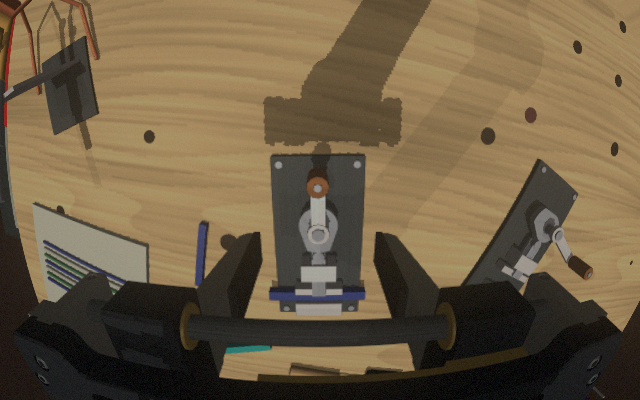

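The bar is pressed between the jaws, the crank arm lies along the plate away from the jaws, and the gripper is clear. A quick numeric check comes before handing in.

Run:
```python
from h import *
q=[.5175,-.1812,np.deg2rad(9.0)]
def loc(P):
    d=np.array(P[:2])-q[:2];c,s=np.cos(q[2]),np.sin(q[2]);return np.round([c*d[0]+s*d[1],-s*d[0]+c*d[1]],4)
print("knob",loc(ray("side",240+121/4,215+222/4,.122)))
a,b=ray("side",240+357/4,215+127/4,.028),ray("side",240+511/4,215+272/4,.028)
print("bar side",loc(a),loc(b),loc((a+b)/2))
a,b=ray("scene",200+308/5.5,135+321/5.5,.028),ray("scene",200+602/5.5,135+385/5.5,.028)
print("bar scene",loc(a),loc(b),loc((a+b)/2))
K=cp("wrist")["camera_matrix"];T=np.load("w3.npz")["T"]
def wr(u,v,z):
    a=np.array([u-K[0,2],v-K[1,2]])/K[0,0];t=np.hypot(*a);d=np.append(a/t*np.sin(t),np.cos(t));d=T[:3,:3]@d;return T[:3,3]+d*(z-T[2,3])/d[2]
print("wrist knob",loc(wr(317,188,.122)),"shaft",loc(wr(318,234,.075)))
for d in arm.spot_in("side","idle_grip")+arm.spot_in("side","clamp_grip"): print(d)
```

```text
knob [-0.0764 -0.0019]
bar side [0.123  0.0632] [ 0.1211 -0.0788] [ 0.122  -0.0078]
bar scene [ 0.1275 -0.0688] [0.1249 0.0756] [0.1262 0.0034]
wrist knob [-0.077  -0.0006] shaft [-0.0054  0.0001]
{'bbox': [262.9, 267.6, 12.5, 21.2], 'confidence': 0.68}
```

```bash
python3 -c "
from workcell import arm
print(arm.hand_in(), arm.sense()['time'])"
```

```text
the job is handed in; nothing more can be done
the job is handed in; nothing more can be done
```

I turned the loaded clamp's crank about 109° anticlockwise to mid-dwell, released the knob, lifted clear and handed in at about 10 s of the 38 s. Forces stayed at a few newtons during the turn.

Last checks:
- **Crank:** the knob sits at x of about -0.076 m and y between -0.002 and -0.001 m in the clamp frame, so the arm is within about 2° of mid-dwell.
- **Bar:** it shows nipped between the jaws, lying on the plate. The scene camera puts its centre at (0.126, 0.003) m in the clamp frame. The side camera disagrees, giving (0.122, -0.008) m, which is just outside the 0.1225 m limit. I took the scene figure because the side camera placed the plate corners about 4 mm low in x and up to 10 mm low in y earlier.
- **Idle clamp:** I never touched it. I did not re-measure its knob at the end; the detector did not report it in the last side view, though the wrist camera shows it standing.

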